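# Draw the core rod from a ribbed tube and lay it in its rest

### The job

Draw the red-handled core rod all the way out of the ribbed grey tube that is clamped in its stand, and lay it down across the two yellow V-blocks of the rod rest, seated in both Vs with the bare shaft roughly centred on the rest, either way round. Set it down rather than drop it, and leave the blue-handled rod in its own tube where it is.

Things in the scene. Friction and masses are not known exactly. Their poses are not given: they have to be found in the camera images.
- red_rod: Rod to draw, 100-210 g: round aluminium shaft, d 20, y = -90..90 mm, then red square handle 26 x 26, y = -90..-150. Origin on the axis, mid-shaft; y along the rod; centre of mass y = -26. At the start it lies loose in the tube's bore, level, axis 110 mm above the table, z up (handle sides face +-x); its handle begins 5-30 mm outside the mouth. It slides out along -y, clear after 155-180 mm; little friction.
- red_stand: Fixed stand of the red rod: dark foot 100 x 150 mm, two green clamps (top 147 mm above the table), rigid ribbed grey tube 180 mm long, 52 mm outside, 30 mm smooth bore, level, axis 115 mm above the table. Origin: underside of the foot, below mid-tube. Tube along y; mouths at y = -90 (handle side) and +90 mm.
- rest: Fixed rod rest: dark foot 90 x 150 x 12 mm, two yellow V-blocks 20 mm long, centred at y = -45 and +45 mm. Origin: underside of the foot, centre, on the table. The 90 degree Vs run along y, 52 mm wide at the top; bottoms 36 mm, upper edges 62 mm above the table. A seated rod has its axis at x = 0, 50 mm above the table; its handle lies outside the blocks.
- blue_rod: Bystander: same rod, size and axes as the red one but with a blue handle, lying in the same way in the tube of a second, like stand. The two stands (one nearer the robot, one farther) may be swapped. Leave it alone.
Not all that is in view belongs to the job. What is shaped like the red_rod but pink is not meant.

How it is judged:
On the way:
1. the red rod is drawn wholly out of the tube's mouth and held up clear of the table (y of red_rod in the frame of red_stand below -0.183 m and height (world z) of red_rod above 0.06 m), for 0.1 s.
At the end, for the whole second after the job is handed in: The red rod lies at rest in both V-blocks: the middle of its shaft within 30 mm of the rest's centre along the Vs and 12 mm across them, its axis 42 to 58 mm above the table and within 10 degrees of the Vs, either way round; the blue rod is within 20 mm of where it was (x of red_rod in the frame of rest between -0.012 and 0.012 m and y of red_rod in the frame of rest between -0.03 and 0.03 m and z of red_rod in the frame of rest between 0.042 and 0.058 m and angle between the y axis of red_rod and the y axis of rest, either way round below 0.175 rad and linear speed of red_rod below 0.02 m/s and distance of blue_rod from where it was at the start of the episode below 0.02 m); the robot touches nothing.
It fails at once if the blue rod is moved by more than 20 mm (distance of blue_rod from where it was at the start of the episode above 0.02 m).
It fails at once if the red rod is dropped (falls free by more than about 15 mm, reaching 0.55 m/s) (linear speed of red_rod above 0.55 m/s and contact force between the fingers and red_rod below 0.05 N).
It also fails if it takes over 43 s, if anything falls off the work surface, if the arm or the gripper's body presses on something with over 40 N, if the wrist force passes 120 N, or if a joint passes its speed limit or range.

### The arm

A 6-joint arm with a two-finger parallel gripper is mounted at the origin on the work surface. World frame = base frame: x ahead of the robot, y to its left, z up, the work surface at z = 0. Lengths are in m, angles in rad, forces in N, time in s.
With the tool pointing down it reaches from about 0.4 to 0.825 m from the base axis. Payload 7 kg.
Tool frame: the origin (TCP) lies between the finger pads; the fingertips stand 14 mm ahead of it and the grasp point (between the pads) lies 5 mm behind it (ctrl.finger_overhang is the distance from the TCP to the fingertips, in m); z points along the fingers, y is the direction in which the jaws open and shut (so a half turn about z gives the same grasp; the last joint's range is limited). The gripper opens to 85 mm and grips with 20 to 120 N. Pads are 22 mm wide; open, the fingers measure 114 mm over their backs; the gripper's body (76 mm by 85 mm) begins 54 mm behind the grasp point. The pads swing forward as they close: fully open they stand 13 mm farther back than shut.
Start: joints at [1.483, 0.359, 0.012, 0, -1.224, -0.288], TCP at [0.248, 0.628, 0.245] pointing down, gripper open.
Joint ranges: [-3.07, 3.07], [-1.43, 2.12], [-1.02, 1.25], [-3.03, 1.67], [-3.05, -0], [-3.03, 3.03]. Speed limits (rad/s): [2.39, 2.39, 3.01, 3.14, 3.14, 3.14].

### API

Orientations are given as a rotation vector (axis times angle).
In Python, from rig import ctrl, eyes, look_for gives the robot as it stands. The module is installed in compiled form; this text tells all that it offers.
- The arm moves only by the tool arm_command, never from a script. Its arguments are lists of equal length, an entry for each row: "xyz": the shift along the tool's x, y, z in mm, a list of three; "rot": the turn, a rotation vector about the tool's x, y, z in degrees, a list of three. A call has exactly 5 rows; each row shifts and turns the pose as measured when the row begins, along the tool's axes as they then stand; what a row does not reach is not made up. A row lasts 1/10 s, in which the tool goes at most 50 mm and 8.59 degrees, less where a joint would pass 70% of its speed; a pose out of reach is approached as far as the arm can. A call with a gripper value outside its range is refused whole. "jaw" is the closure, from 0 (fully open) to 1 (shut), set as the call begins (left out, the last holds). The fingers move at their own pace and stop on an object; the grip force is fixed at half the most. Time passes only in rows, so rows that do not move let the fingers close, or fill a call up. It gives the time, the measured TCP pose, the force and the opening at its end, in the units of the state.
- ctrl.state(): the state, without advancing time (a new reading comes with each control period).
- eyes.get_image(name): name is "side" or "top" or "wrist"; returns a dict with "img" (420x560x3 uint8, blue, green, red), "intrinsics" (3x3 intrinsics, pixels), "R" (3x3) and "t" (3): a world point X has camera coordinates R X + t. Camera axes: x right, y down, z forward; pixel columns grow to the right and rows downward; lengths in m; the calibration is good to about 2 mm. A picture is of the moment at which its call begins. There is no depth.
- ctrl.hand_in(): hands the job in, once; it reports no verdict.
Trained networks look in a picture, given as the dict that the camera call returned (one of the last four; its "shot" number tells which), for a name from the list of things; names that differ only in an ending like _2 or _b are one class to them, and where a whole thing is asked for, a point or a joint stands for the part that bears it (a point fixed in the world has none). Each returns a list of dicts, best first, with "confidence" (0 to 1); they miss things now and then, are a little off and sometimes report something else, mostly with a low value. They report only what shows in the picture. A call takes as long as a camera call. They do not tell look-alikes from the thing itself.
- look_for(query, picture): "bbox" ([left, top, right, bottom] in pixels, round what is visible of it).
The state is a dict: "time_s": time; "joint_pos": joint angles; "qvel": joint speeds; "joint_torque": joint torques, N m; "tool_pos": TCP position; "tool_rot": TCP orientation; "force": force on the tool from outside, world axes, zero at the start; "moment": the same for the moment, N m; "opening": finger opening in m.
Only numpy, scipy, OpenCV 4.12 (cv2) and the standard library are available. Lean on these libraries where they do the work, as an engineer would, in place of code of your own. Each camera call takes 0.05 s, during which the arm holds its last target.

## Working session

There is one attempt and no reset: what is moved stays moved. The work goes in short steps, Python scripts to look and compute and a tool call to move; the robot and the scene stay as the last step left them, time stands still between calls to the robot, and variables do not carry over. Pictures are saved under pics/ and viewed, and the job is handed in when it is done.

Besides the shell and the picture viewer there is one more tool, called after "Emit:" as a command line: name --argument value ..., lists and objects as JSON in quotes. arm_command: Moves the arm, as the interface text tells. Its arguments: {"type":"object","properties":{"xyz":{"type":"array"},"rot":{"type":"array"},"jaw":{"type":"number"}},"required":["xyz","rot"]}

```bash
mkdir -p pics; cat > h.py <<'E'
import numpy as np, cv2
from rig import ctrl, eyes, look_for
def px(c,X):
    p=c["intrinsics"]@(c["R"]@np.asarray(X,float)+c["t"]); return p[:2]/p[2]
def onz(c,u,v,z):
    d=c["R"].T@np.linalg.inv(c["intrinsics"])@np.array([u,v,1.]); o=-c["R"].T@c["t"]
    return o+d*(z-o[2])/d[2]
E
python3 - <<'E'
from h import *
print(ctrl.state(), ctrl.finger_overhang)
for n in ["side","top","wrist"]:
    c=eyes.get_image(n); cv2.imwrite(f"pics/a_{n}.png",c["img"])
    print(n,-c["R"].T@c["t"],c["R"].round(3).tolist())
    if n!="wrist":
        for q in ["red_rod","red_stand","rest","blue_rod"]:
            print(q,[( [round(x) for x in d["bbox"]],round(d["confidence"],2)) for d in look_for(q,c)])
E
```

```text
{'time_s': 0.0, 'joint_pos': array([ 1.48307111e+00,  3.59398467e-01,  1.10364214e-02, -3.51291581e-04,
       -1.22409088e+00, -2.88091928e-01]), 'qvel': array([ 0.00074217, -0.00062173, -0.00042567,  0.0001709 ,  0.00159746,
       -0.00086915]), 'joint_torque': array([-1.25749950e-03, -5.83322668e+01,  2.93426961e+01,  6.93699092e+00,
       -6.06742004e-03, -1.45584835e-05]), 'tool_pos': array([0.24760547, 0.62744361, 0.2443462 ]), 'tool_rot': array([ 3.08460459e+00, -5.86734692e-01, -2.55820547e-04]), 'force': array([-0.00904108, -0.10702226,  0.1904527 ]), 'moment': array([-0.0243668 ,  0.03717728, -0.04909653]), 'opening': 0.08548316065274177} 0.014
side [0.94629844 0.92877317 0.80555936] [[-0.877, 0.48, 0.011], [0.292, 0.55, -0.782], [-0.382, -0.683, -0.623]]
red_rod [([376, 290, 437, 362], 0.85), ([270, 185, 287, 201], 0.65)]
red_stand [([279, 194, 336, 275], 0.81)]
rest [([222, 160, 250, 200], 0.92)]
blue_rod [([270, 184, 288, 200], 0.74), ([209, 190, 223, 206], 0.64)]
top [0.34175423 0.13382234 1.33771214] [[0.017, -1.0, -0.006], [-0.989, -0.016, -0.147], [0.147, 0.009, -0.989]]
red_rod [([282, 230, 323, 242], 0.78), ([100, 223, 131, 316], 0.61)]
red_stand [([212, 218, 285, 265], 0.69)]
rest [([371, 204, 440, 254], 0.76)]
blue_rod [([312, 159, 347, 175], 0.62)]
wrist [0.31346214 0.60210448 0.37419274] [[-0.367, -0.93, -0.0], [-0.894, 0.352, 0.278], [-0.259, 0.102, -0.961]]
```

View pics/a_top.png

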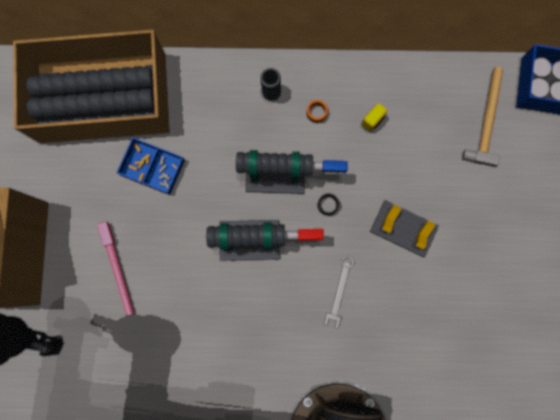

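View pics/a_side.png

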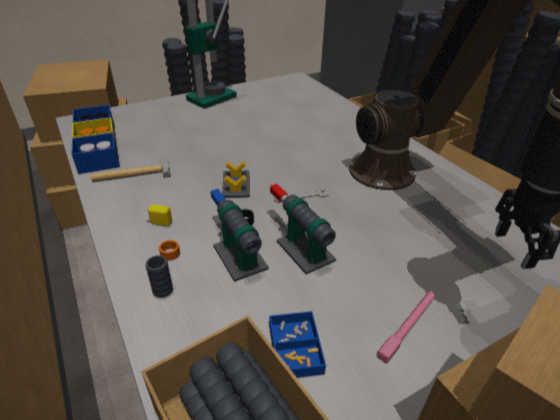

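The top view shows the red rod's handle at about (311,234), pointing toward world -y, with its stand at about (248,237). The rest is turned, with its V-blocks at (392,218) and (426,235). The blue rod is at about (335,166), and the pink look-alike lies at the left. Next I'll zoom in and measure.

```bash
python3 - <<'E'
from h import *
c=eyes.get_image("top"); im=c["img"]
cv2.imwrite("pics/b1.png",cv2.resize(im[190:290,195:345],None,fx=5,fy=5,interpolation=cv2.INTER_CUBIC))
cv2.imwrite("pics/b2.png",cv2.resize(im[190:270,360:450],None,fx=7,fy=7,interpolation=cv2.INTER_CUBIC))
hsv=cv2.cvtColor(im,cv2.COLOR_BGR2HSV)
def comps(m,name,z):
    n,l,s,ce=cv2.connectedComponentsWithStats(m.astype(np.uint8))
    for i in range(1,n):
        if s[i,4]>40:
            ys,xs=np.where(l==i); r=cv2.minAreaRect(np.c_[xs,ys].astype(np.float32)); b=cv2.boxPoints(r)
            print(name,s[i].tolist(),ce[i].round(1),onz(c,*ce[i],z).round(4),[onz(c,*q,z)[:2].round(4).tolist() for q in b], np.round(r,1) if 0 else r)
H,S,V=hsv[...,0],hsv[...,1],hsv[...,2]
comps(((H<6)|(H>174))&(S>170)&(V>90),"red",.123)
comps((H>15)&(H<32)&(S>170)&(V>90),"yel",.055)
comps((H>75)&(H<95)&(S>120)&(V>40),"grn",.14)
comps((H>105)&(H<125)&(S>170)&(V>90),"blu",.123)
for n in ["side"]:
    d=eyes.get_image(n)["img"]; cv2.imwrite("pics/b3.png",cv2.resize(d[150:280,190:350],None,fx=4.5,fy=4.5,interpolation=cv2.INTER_CUBIC))
E
```

```text
red [299, 229, 24, 11, 246] [310.6 234.3] [0.4649 0.0774 0.123 ] [[0.4768, 0.1042], [0.4776, 0.0514], [0.4546, 0.0513], [0.4537, 0.1039]] ((310.5, 234.0), (10.0, 23.0), 90.0)
yel [364, 104, 22, 23, 289] [374.8 115.3] [ 0.7737 -0.0835  0.055 ] [[0.7635, -0.0515], [0.8071, -0.0932], [0.784, -0.1155], [0.7406, -0.0739]] ((374.7500305175781, 115.25), (12.727920532226562, 23.33452033996582), 45.0)
yel [383, 206, 18, 27, 250] [390.7 218.6] [ 0.5135 -0.12    0.055 ] [[0.4887, -0.0946], [0.5495, -0.1222], [0.5395, -0.1449], [0.4787, -0.1172]] ((390.5863037109375, 218.36383056640625), (10.304712295532227, 26.992874145507812), 24.22774314880371)
yel [416, 222, 19, 27, 257] [424.3 234.5] [ 0.4758 -0.2006  0.055 ] [[0.451, -0.1738], [0.5124, -0.202], [0.5017, -0.2264], [0.4404, -0.1981]] ((424.0618591308594, 234.36082458496094), (11.168808937072754, 27.41434669494629), 23.96249008178711)
grn [249, 151, 8, 23, 168] [252.4 162. ] [0.6286 0.2143 0.14  ] [[0.6547, 0.2227], [0.655, 0.2065], [0.6029, 0.2052], [0.6027, 0.2213]] ((252.5, 162.0), (22.0, 7.0), 90.0)
grn [291, 153, 9, 22, 162] [295.7 163.8
[... 432 characters left out ...]
, 0.2845]] ((223.0, 236.0), (24.0, 8.0), 90.0)
blu [119, 142, 50, 51, 683] [145.6 166.6] [0.6178 0.4653 0.123 ] [[0.6015, 0.5278], [0.6855, 0.5002], [0.6401, 0.3827], [0.557, 0.4112]] ((149.91378784179688, 165.46551513671875), (52.551780700683594, 37.32476043701172), 21.801406860351562)
blu [161, 151, 21, 36, 281] [171.1 164.3] [0.6243 0.4057 0.123 ] [[0.5897, 0.4506], [0.6579, 0.4276], [0.6397, 0.3805], [0.5718, 0.4038]] ((166.6896514892578, 168.27587890625), (21.169267654418945, 30.454036712646484), 21.801406860351562)
blu [323, 161, 24, 10, 217] [334.6 165.7] [0.6269 0.0229 0.123 ] [[0.6378, 0.05], [0.6386, -0.0038], [0.6171, -0.0038], [0.6162, 0.0499]] ((334.5, 165.5), (9.0, 23.0), 90.0)
```

View pics/b1.png

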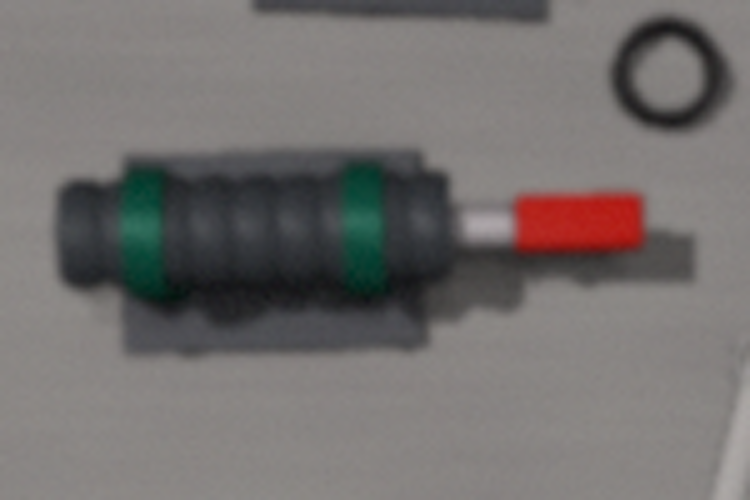

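View pics/b2.png

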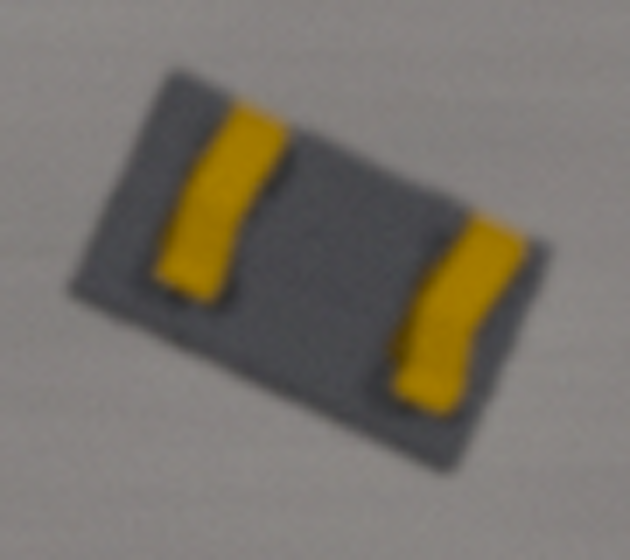

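View pics/b3.png

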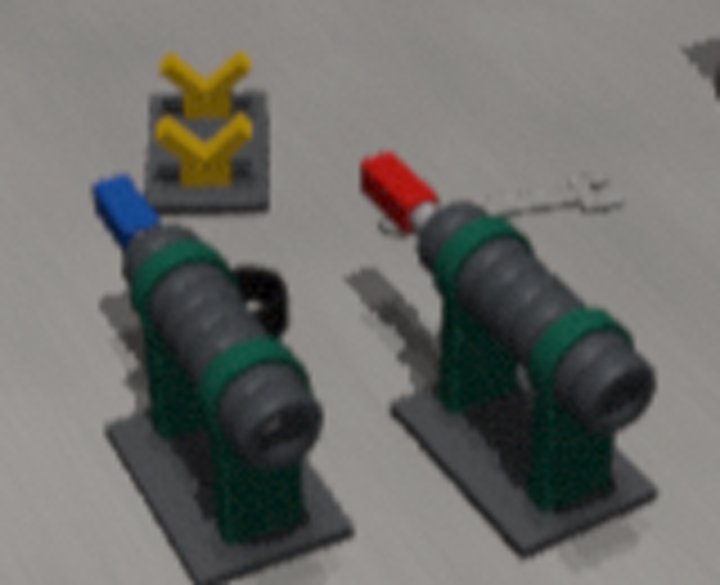

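```bash
cat >> h.py <<'E'
from scipy.spatial.transform import Rotation as Ro
def plan(pos,head,n_extra=0,mx=45,mr=8.0,pitch=0):
    """tool down, tool-x heading deg; print rows (tool-frame)"""
    s=ctrl.state(); R=Ro.from_rotvec(s["tool_rot"]); p=s["tool_pos"].copy()
    h=np.deg2rad(head); x=np.array([np.cos(h),np.sin(h),0]); z=np.array([0,0,-1.]); y=np.cross(z,x)
    G=Ro.from_matrix(np.c_[x,y,z])
    rv=(R.inv()*G).as_rotvec(degrees=True); d=np.asarray(pos)-p
    n=int(np.ceil(max(np.linalg.norm(d)*1000/mx,np.linalg.norm(rv)/mr,1)))
    print("t",s["time_s"],"pos",p.round(4),"opening",round(s["opening"],4),"F",s["force"].round(1),"d",(d*1000).round(1),"rv",rv.round(2),"n",n)
    for i in range(n):
        print((R.inv().apply(d/n)*1000).round(1).tolist(),(rv/n).round(2).tolist()); R=R*Ro.from_rotvec(rv/n,degrees=True)
E
python3 - <<'E'
from h import *
c=eyes.get_image("top")
print("foot rest z.012")
P=[onz(c,360+u/7,190+v/7,.012)[:2] for u,v in [(175,70),(555,240),(450,470),(70,290)]]
for p in P: print(p.round(4))
print(np.mean(P,0), [np.linalg.norm(P[i]-P[(i+1)%4]).round(4) for i in range(4)])
for a,b in [(0,1),(3,2)]: print(np.degrees(np.arctan2(*(P[b]-P[a])[::-1])))
print("stand foot")
P=[onz(c,195+u/5,190+v/5,.012)[:2] for u,v in [(125,155),(422,150),(428,345),(125,350)]]
for p in P: print(p.round(4))
print(np.mean(P,0))
for a,b in [(0,1),(3,2)]: print(np.degrees(np.arctan2(*(P[b]-P[a])[::-1])))
print("handle")
for u,v in [(515,222),(643,222),(515,198),(643,195),(515,250),(643,246)]: print(onz(c,195+u/5,190+v/5,.123).round(4))
print("mouth",onz(c,195+450/5,190+222/5,.115+.02).round(4))
print("yellow outer top edges z.062")
for u,v in [(240,100),(290,130),(215,300),(155,280),(475,215),(528,240),(455,413),(392,392)]: print(onz(c,360+u/7,190+v/7,.062).round(4))
plan([.464,.085,.2],-88.)
E
```

```text
foot rest z.012
[ 0.5663 -0.1147]
[ 0.5068 -0.2499]
[ 0.4239 -0.2105]
[ 0.4859 -0.0763]
[ 0.49573733 -0.16286089] [np.float64(0.1477), np.float64(0.0917), np.float64(0.1479), np.float64(0.0891)]
-113.77023945298767
-114.78561673649378
stand foot
[0.5061 0.3004]
[0.5111 0.1511]
[0.4133 0.1463]
[0.4083 0.2971]
[0.45970423 0.22373949]
-88.09321410839418
-88.09542817066084
handle
[0.4643 0.1064 0.123 ]
[0.4653 0.0477 0.123 ]
[0.4754 0.1065 0.123 ]
[0.4777 0.0477 0.123 ]
[0.4514 0.1062 0.123 ]
[0.4542 0.0476 0.123 ]
mouth [0.4626 0.1362 0.135 ]
yellow outer top edges z.062
[ 0.5477 -0.1277  0.062 ]
[ 0.5374 -0.1449  0.062 ]
[ 0.4778 -0.1182  0.062 ]
[ 0.4844 -0.0976  0.062 ]
[ 0.5088 -0.2081  0.062 ]
[ 0.5004 -0.2261  0.062 ]
[ 0.4403 -0.1997  0.062 ]
[ 0.4472 -0.1783  0.062 ]
t 0.7 pos [0.2478 0.6279 0.2454] opening 0.0851 F [ 0.2 -0.1  0. ] d [ 216.2 -542.9  -45.4] rv [-1.000e-02  0.000e+00  6.647e+01] n 14
[28.6, 30.4, 3.2] [-0.0, 0.0, 4.75]
[31.0, 27.9, 3.2] [-0.0, 0.0, 4.75]
[33.2, 25.3, 3.2] [-0.0, 0.0, 4.75]
[35.2, 22.4, 3.2] [-0.0, 0.0, 4.75]
[36.9, 19.4, 3.2] [-0.0, 0.0, 4.75]
[38.4, 16.3, 3.2] [-0.0, 0.0, 4.75]
[39.6, 13.1, 3.2] [-0.0, 0.0, 4.75]
[40.6, 9.8, 3.2] [-0.0, 0.0, 4.75]
[41.3, 6.4, 3.2] [-0.0, 0.0, 4.75]
[41.6, 2.9, 3.2] [-0.0, 0.0, 4.75]
[41.7, -0.5, 3.2] [-0.0, 0.0, 4.75]
[41.5, -4.0, 3.2] [-0.0, 0.0, 4.75]
[41.1, -7.4, 3.2] [-0.0, 0.0, 4.75]
[40.3, -10.8, 3.2] [-0.0, 0.0, 4.75]
```

Emit:
arm_command --xyz '[[28.6,30.4,0],[31,27.9,0],[33.2,25.3,0],[35.2,22.4,0],[36.9,19.4,0]]' --rot '[[0,0,4.75],[0,0,4.75],[0,0,4.75],[0,0,4.75],[0,0,4.75]]' --jaw 0

```text
time_s: 1.2
tool_pos: [0.3245, 0.4316, 0.2432]
tool_rot: [2.893, -1.222, 0.001]
force: [0.2, 0.4, 1.5]
opening: 0.085
```

```bash
python3 -c "
from h import *
plan([.464,.085,.22],-88.1)"
```

```text
t 1.2 pos [0.3245 0.4316 0.2432] opening 0.085 F [0.2 0.4 1.5] d [ 139.5 -346.6  -23.2] rv [ 1.000e-02 -8.000e-02  4.231e+01] n 9
[38.4, 15.7, 2.6] [0.0, -0.01, 4.7]
[39.6, 12.5, 2.6] [0.0, -0.01, 4.7]
[40.5, 9.2, 2.6] [0.0, -0.01, 4.7]
[41.1, 5.9, 2.6] [0.0, -0.01, 4.7]
[41.4, 2.5, 2.6] [0.0, -0.01, 4.7]
[41.5, -0.9, 2.6] [0.0, -0.01, 4.7]
[41.3, -4.3, 2.6] [0.0, -0.01, 4.7]
[40.8, -7.7, 2.6] [0.0, -0.01, 4.7]
[40.0, -11.0, 2.6] [0.0, -0.01, 4.7]
```

Emit:
arm_command --xyz '[[38.4,15.7,2.6],[39.6,12.5,2.6],[40.5,9.2,2.6],[41.1,5.9,2.6],[41.4,2.5,2.6]]' --rot '[[0,0,4.7],[0,0,4.7],[0,0,4.7],[0,0,4.7],[0,0,4.7]]'

```text
time_s: 1.7
tool_pos: [0.4027, 0.2308, 0.2319]
tool_rot: [-2.567, 1.804, -0.001]
force: [0.4, 0.1, -0.3]
opening: 0.0853
```

Emit:
arm_command --xyz '[[41.5,-0.9,2.6],[41.3,-4.3,2.6],[40.8,-7.7,2.6],[40,-11,2.6],[0,0,0]]' --rot '[[0,0,4.7],[0,0,4.7],[0,0,4.7],[0,0,4.7],[0,0,0]]'

```text
time_s: 2.2
tool_pos: [0.4636, 0.0655, 0.2225]
tool_rot: [-2.213, 2.217, -0.002]
force: [-0.9, 0.0, -0.1]
opening: 0.0857
```

```bash
python3 -c "
from h import *
plan([.464,.085,.2],-88.1)"
```

```text
t 2.2 pos [0.4636 0.0655 0.2225] opening 0.0857 F [-0.9  0.  -0.1] d [  0.4  19.5 -22.5] rv [-0.4  0.3 -2. ] n 1
[-19.4, -0.2, 22.6] [-0.4, 0.3, -2.0]
```

Emit:
arm_command --xyz '[[-19.4,0,22],[0,0,20],[0,0,0],[0,0,0],[0,0,0]]' --rot '[[-0.4,0.3,-2],[0,0,0],[0,0,0],[0,0,0],[0,0,0]]'

```text
time_s: 2.7
tool_pos: [0.4653, 0.0848, 0.1822]
tool_rot: [-2.253, 2.183, -0.002]
force: [0.4, 0.2, -1.2]
opening: 0.0854
```

```bash
python3 - <<'E'
from h import *
plan([.4645,.085,.106],-88.1)
c=eyes.get_image("wrist"); im=c["img"].copy()
hs=cv2.cvtColor(im,cv2.COLOR_BGR2HSV); m=((hs[...,0]<6)|(hs[...,0]>174))&(hs[...,1]>150)&(hs[...,2]>70)
n,l,s,ce=cv2.connectedComponentsWithStats(m.astype(np.uint8)); i=1+np.argmax(s[1:,4])
ys,xs=np.where(l==i); r=cv2.minAreaRect(np.c_[xs,ys].astype(np.float32))
for q in cv2.boxPoints(r): print(q.round(), onz(c,*q,.123).round(4))
cv2.imwrite("pics/c.png",im)
E
```

```text
t 2.7 pos [0.4653 0.0848 0.1822] opening 0.0854 F [ 0.4  0.2 -1.2] d [ -0.8   0.2 -76.2] rv [-0.22  0.09 -0.09] n 2
[-0.1, 0.5, 38.1] [-0.11, 0.05, -0.05]
[-0.1, 0.5, 38.1] [-0.11, 0.05, -0.05]
[256. 167.] [0.4799 0.0436 0.123 ]
[294. 167.] [0.4558 0.0428 0.123 ]
[294. 255.] [0.4528 0.1038 0.123 ]
[256. 255.] [0.4791 0.1047 0.123 ]
```

View pics/c.png

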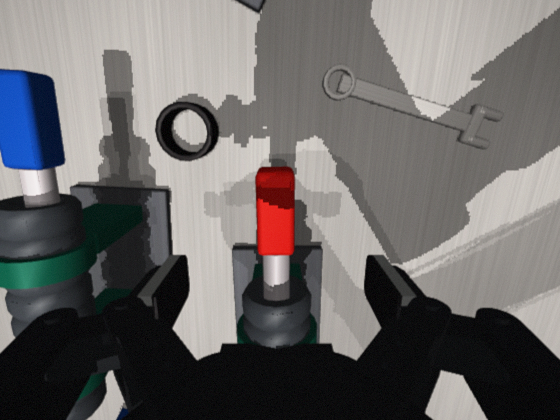

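The wrist view shows the red handle at (256-294, 167-255), centred between the open fingers, with the blue handle well to the left. I'll descend now.

Emit:
arm_command --xyz '[[0,0.5,30],[0,0,30],[0,0,16],[0,0,0],[0,0,0]]' --rot '[[0,0,0],[0,0,0],[0,0,0],[0,0,0],[0,0,0]]'

```text
time_s: 3.25
tool_pos: [0.4691, 0.0877, 0.1101]
tool_rot: [-2.248, 2.173, -0.008]
force: [-0.0, 1.0, 1.0]
opening: 0.0851
```

Emit:
arm_command --xyz '[[0,0,0],[0,0,0],[0,0,0],[0,0,0],[0,0,0]]' --rot '[[0,0,0],[0,0,0],[0,0,0],[0,0,0],[0,0,0]]' --jaw 1

```text
time_s: 3.75
tool_pos: [0.4707, 0.0886, 0.1143]
tool_rot: [-2.245, 2.168, -0.011]
force: [-1.1, -1.0, 3.1]
opening: 0.0249
```

Emit:
arm_command --xyz '[[0,0,0],[0,0,0],[0,0,0],[0,0,0],[0,0,0]]' --rot '[[0,0,0],[0,0,0],[0,0,0],[0,0,0],[0,0,0]]'

```text
time_s: 4.25
tool_pos: [0.4707, 0.0886, 0.1145]
tool_rot: [-2.245, 2.168, -0.011]
force: [-0.8, 0.5, 1.9]
opening: 0.0252
```

```bash
python3 - <<'E'
from h import *
plan([.4645,.085,.106],-88.1)
c=eyes.get_image("wrist"); cv2.imwrite("pics/d.png",c["img"])
E
```

```text
t 4.25 pos [0.4707 0.0886 0.1145] opening 0.0252 F [-0.8  0.5  1.9] d [-6.2 -3.6 -8.5] rv [-1.13  0.54  0.1 ] n 1
[3.5, 6.5, 8.3] [-1.13, 0.54, 0.1]
```

View pics/d.png

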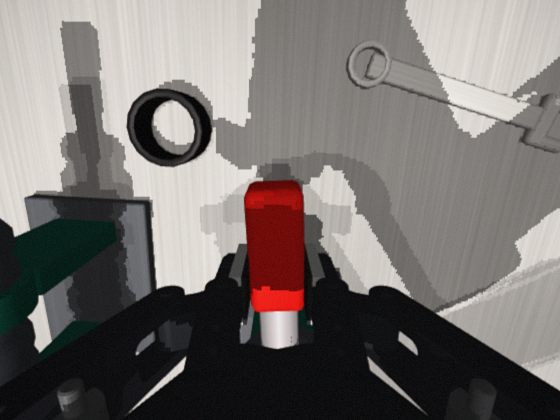

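The grip holds (opening 25 mm), but it is about 9 mm higher than planned and slightly off to one side. I'll open, correct the pose and grip again.

Emit:
arm_command --xyz '[[0,0,0],[0,0,0],[0,0,0],[0,0,0],[0,0,0]]' --rot '[[0,0,0],[0,0,0],[0,0,0],[0,0,0],[0,0,0]]' --jaw 0.3

```text
time_s: 4.8
tool_pos: [0.4712, 0.0889, 0.1143]
tool_rot: [-2.244, 2.168, -0.011]
force: [-0.2, 0.7, -0.6]
opening: 0.0597
```

```bash
python3 - <<'E'
from h import *
plan([.466,.085,.104],-88.1)
c=eyes.get_image("wrist"); cv2.imwrite("pics/e.png",c["img"])
E
```

```text
t 4.8 pos [0.4712 0.0889 0.1143] opening 0.0597 F [-0.2  0.7 -0.6] d [ -5.2  -3.9 -10.3] rv [-1.17  0.55  0.09] n 1
[3.8, 5.5, 10.1] [-1.17, 0.55, 0.09]
```

View pics/e.png

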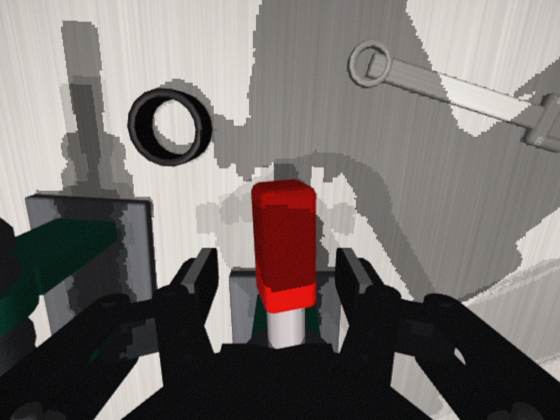

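Emit:
arm_command --xyz '[[2,2.7,5],[2,2.7,5],[0,0,0],[0,0,0],[0,0,0]]' --rot '[[-0.6,0.3,0],[-0.6,0.3,0],[0,0,0],[0,0,0],[0,0,0]]'

```text
time_s: 5.35
tool_pos: [0.4654, 0.0843, 0.1029]
tool_rot: [2.257, -2.18, -0.001]
force: [-0.6, -0.0, -0.1]
opening: 0.0602
```

```bash
python3 - <<'E'
from h import *
plan([.466,.085,.104],-88.1)
print(ctrl.state()["joint_pos"])
E
```

```text
t 5.35 pos [0.4654 0.0843 0.1029] opening 0.0602 F [-0.6 -0.  -0.1] d [0.6 0.7 1.1] rv [ 0.19 -0.13  0.09] n 1
[-0.7, -0.6, -1.1] [0.19, -0.13, 0.09]
[ 5.96767070e-01  1.78426638e-01 -6.09702300e-01  1.56398667e-04
 -7.86601299e-01 -5.62213505e-01]
```

Emit:
arm_command --xyz '[[0,0,0],[0,0,0],[0,0,0],[0,0,0],[0,0,0]]' --rot '[[0,0,0],[0,0,0],[0,0,0],[0,0,0],[0,0,0]]' --jaw 1

```text
time_s: 5.85
tool_pos: [0.4656, 0.0843, 0.1032]
tool_rot: [2.257, -2.18, -0.001]
force: [0.0, -0.4, -0.3]
opening: 0.0277
```

```bash
python3 - <<'E'
from h import *
h=np.deg2rad(-88.1)
s=ctrl.state(); p=s["tool_pos"]
plan([.466,p[1],p[2]+.004],-88.1)
E
```

```text
t 5.85 pos [0.4656 0.0843 0.1032] opening 0.0277 F [ 0.  -0.4 -0.3] d [0.4 0.  4. ] rv [ 0.14 -0.11  0.08] n 1
[0.0, -0.4, -4.0] [0.14, -0.11, 0.08]
```

Emit:
arm_command --xyz '[[0,0,0],[0,0,0],[0,0,0],[0,0,-3],[0,0,0]]' --rot '[[0,0,0],[0,0,0],[0,0,0],[0,0,0],[0,0,0]]'

```text
time_s: 6.35
tool_pos: [0.4653, 0.0842, 0.1062]
tool_rot: [2.257, -2.18, -0.001]
force: [-0.5, 0.3, -0.4]
opening: 0.0277
```

Emit:
arm_command --xyz '[[10,0,0],[15,0,0],[15,0,0],[10,0,0],[0,0,0]]' --rot '[[0,0,0],[0,0,0],[0,0,0],[0,0,0],[0,0,0]]'

```text
time_s: 6.85
tool_pos: [0.4663, 0.0312, 0.106]
tool_rot: [2.257, -2.178, -0.002]
force: [0.9, -0.4, -1.3]
opening: 0.0271
```

```bash
python3 - <<'E'
from h import *
y=ctrl.state()["tool_pos"][1]-.07
plan([.4655+(.0843-y)*.0332,y,.1072],-88.1,mx=20)
c=eyes.get_image("wrist"); cv2.imwrite("pics/f.png",c["img"])
E
```

```text
t 6.85 pos [0.4663 0.0312 0.106 ] opening 0.0271 F [ 0.9 -0.4 -1.3] d [  3.2 -70.    1.2] rv [ 0.25 -0.14  0.15] n 4
[17.5, -0.2, -0.2] [0.06, -0.04, 0.04]
[17.5, -0.2, -0.3] [0.06, -0.04, 0.04]
[17.5, -0.2, -0.3] [0.06, -0.04, 0.04]
[17.5, -0.2, -0.3] [0.06, -0.04, 0.04]
```

View pics/f.png

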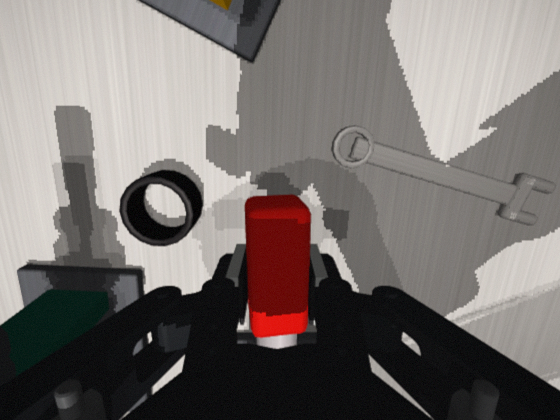

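Emit:
arm_command --xyz '[[17,0,-0.2],[17,0,-0.2],[17,0,-0.2],[17,0,-0.2],[0,0,0]]' --rot '[[0,0,0],[0,0,0],[0,0,0],[0,0,0],[0,0,0]]'

```text
time_s: 7.4
tool_pos: [0.4697, -0.0369, 0.1072]
tool_rot: [2.26, -2.177, -0.001]
force: [0.7, 0.0, -1.1]
opening: 0.0276
```

```bash
python3 - <<'E'
from h import *
y=-.1
plan([.4655+(.0843-y)*.0332,y,.1072],-88.1,mx=25)
E
```

```text
t 7.4 pos [ 0.4697 -0.0369  0.1072] opening 0.0276 F [ 0.7  0.  -1.1] d [  1.9 -63.1   0. ] rv [ 0.19 -0.12  0.26] n 3
[21.1, 0.2, 0.0] [0.06, -0.04, 0.09]
[21.1, 0.1, 0.0] [0.06, -0.04, 0.09]
[21.1, 0.1, 0.0] [0.06, -0.04, 0.09]
```

Emit:
arm_command --xyz '[[18,0.2,0],[18,0,0],[18,0,0],[10,0,0],[0,0,0]]' --rot '[[0,0,0],[0,0,0],[0,0,0],[0,0,0],[0,0,0]]'

```text
time_s: 7.9
tool_pos: [0.4733, -0.1002, 0.1075]
tool_rot: [2.262, -2.176, -0.0]
force: [0.4, 0.6, -1.2]
opening: 0.0275
```

```bash
python3 - <<'E'
from h import *
plan([.47,-.12,.11],-88.1,mx=25)
for n in ["side","top"]:
    c=eyes.get_image(n); im=c["img"]
    print(n,[(np.round(d["bbox"]),d["confidence"]) for d in look_for("red_rod",c)])
    im=im[180:300,250:450] if n=="top" else im[120:270,170:370]
    cv2.imwrite(f"pics/g_{n}.png",cv2.resize(im,None,fx=4,fy=4,interpolation=cv2.INTER_CUBIC))
E
```

```text
t 7.9 pos [ 0.4733 -0.1002  0.1075] opening 0.0275 F [ 0.4  0.6 -1.2] d [ -3.3 -19.8   2.5] rv [ 0.11 -0.1   0.32] n 1
[19.7, 4.1, -2.5] [0.11, -0.1, 0.32]
side [(array([378., 290., 433., 362.]), 0.75), (array([247., 154., 285., 198.]), 0.57)]
top [(array([100., 221., 132., 318.]), 0.74)]
```

View pics/g_side.png

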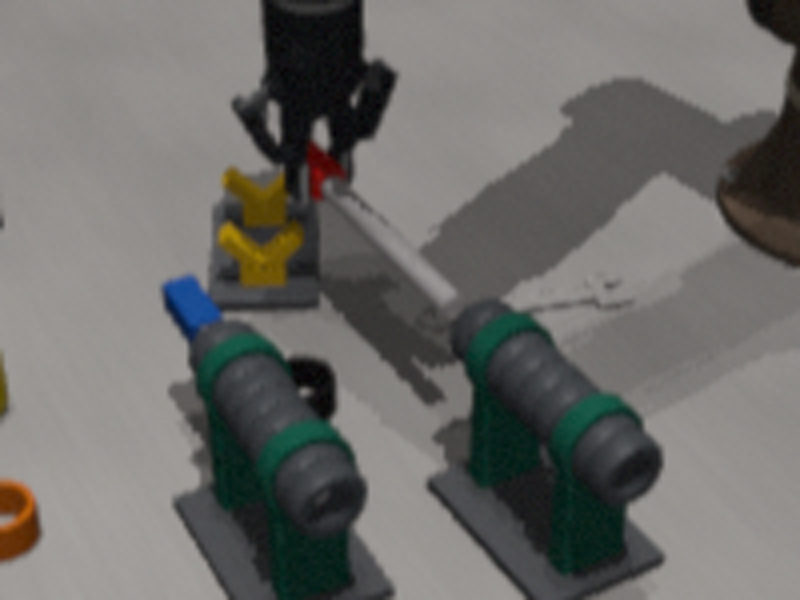

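View pics/g_top.png

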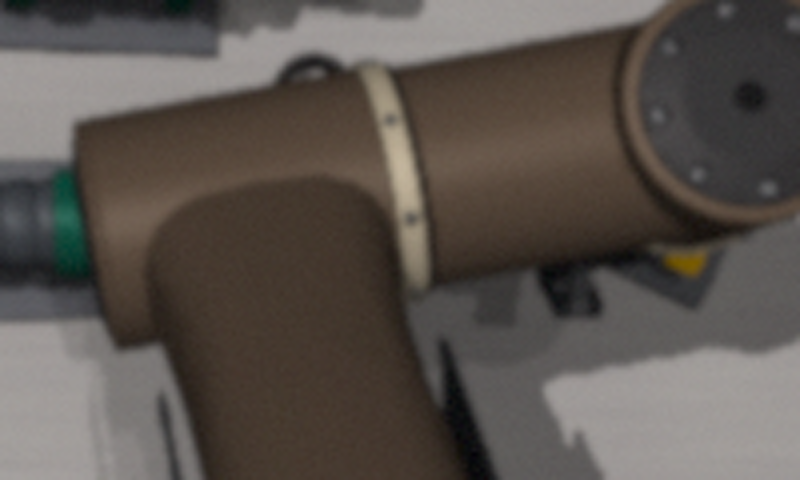

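Emit:
arm_command --xyz '[[18,0,0],[18,0,0],[10,0,0],[0,0,0],[0,0,0]]' --rot '[[0,0,0.3],[0,0,0],[0,0,0],[0,0,0],[0,0,0]]'

```text
time_s: 8.6
tool_pos: [0.4758, -0.1437, 0.1079]
tool_rot: [2.262, -2.178, 0.0]
force: [-0.2, 0.8, -2.2]
opening: 0.0275
```

```bash
python3 - <<'E'
from h import *
plan([.47,-.12,.11],-88.1,mx=25)
c=eyes.get_image("side"); im=c["img"]
p=ctrl.state()["tool_pos"]; d=np.array([-.0332,1,0])
def P(k,z): q=p+d*k; q[2]=z; return px(c,q)
print("tip",P(.2,.11),"shaftstart",P(.02,.11))
im=im[120:270,170:370]
cv2.imwrite(f"pics/h_side.png",cv2.resize(im,None,fx=4,fy=4,interpolation=cv2.INTER_CUBIC))
E
```

```text
t 8.6 pos [ 0.4758 -0.1437  0.1079] opening 0.0275 F [-0.2  0.8 -2.2] d [-5.8 23.7  2.1] rv [ 0.05 -0.07  0.28] n 1
[-23.9, 4.9, -2.2] [0.05, -0.07, 0.28]
tip [273.63064674 189.05782267] shaftstart [245.15401631 160.90643467]
```

View pics/h_side.png

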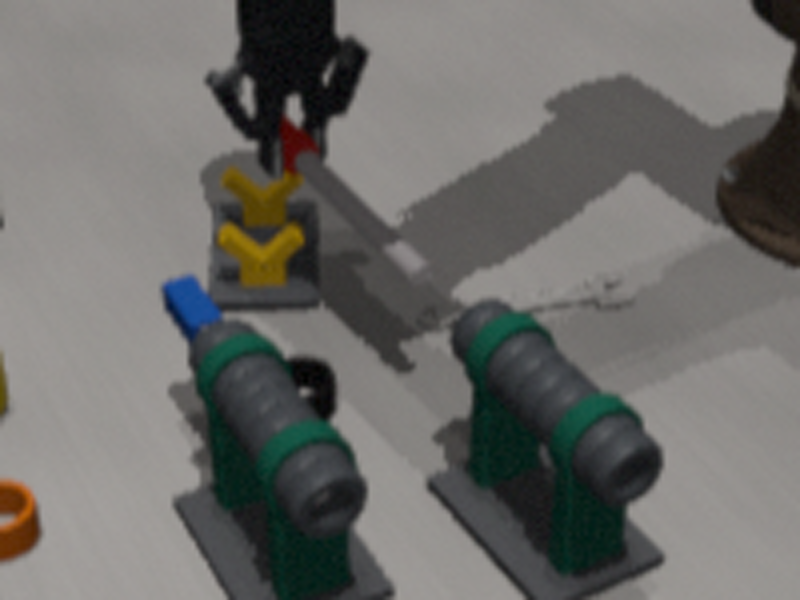

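The rod is fully out and level: its tip is seen at about (274,186), and (274,189) was predicted. Next I'll turn it and carry it over the rest.

```bash
python3 - <<'E'
from h import *
plan([.4492,-.2638,.1],-114.4,mx=20,mr=3)
E
```

```text
t 8.65 pos [ 0.4758 -0.1436  0.1079] opening 0.0271 F [-0.  -0.8 -1.1] d [ -26.6 -120.2   -7.9] rv [ 0.03 -0.08 26.6 ] n 9
[13.2, 3.5, 0.9] [0.0, -0.01, 2.96]
[13.4, 2.8, 0.9] [0.0, -0.01, 2.96]
[13.5, 2.1, 0.9] [0.0, -0.01, 2.96]
[13.6, 1.4, 0.9] [0.0, -0.01, 2.96]
[13.7, 0.7, 0.9] [0.0, -0.01, 2.96]
[13.7, -0.0, 0.9] [0.0, -0.01, 2.96]
[13.7, -0.7, 0.9] [0.0, -0.01, 2.96]
[13.6, -1.4, 0.9] [0.0, -0.01, 2.96]
[13.5, -2.1, 0.9] [0.0, -0.01, 2.96]
```

Emit:
arm_command --xyz '[[13.2,3.5,0],[13.4,2.8,0],[13.5,2.1,0],[13.6,1.4,0],[13.7,0.7,0]]' --rot '[[0,0,2.96],[0,0,2.96],[0,0,2.96],[0,0,2.96],[0,0,2.96]]'

```text
time_s: 9.15
tool_pos: [0.4597, -0.213, 0.1082]
tool_rot: [1.943, -2.467, 0.001]
force: [0.3, -0.3, -1.1]
opening: 0.0274
```

Emit:
arm_command --xyz '[[13.7,0,0.5],[13.7,-0.7,0.5],[13.6,-1.4,0.5],[8,-1.5,0],[0,0,0]]' --rot '[[0,0,2.96],[0,0,2.96],[0,0,2.96],[0,0,2],[0,0,0]]'

```text
time_s: 9.65
tool_pos: [0.4448, -0.2681, 0.1065]
tool_rot: [1.666, -2.662, 0.001]
force: [-1.4, 0.7, -1.5]
opening: 0.0273
```

```bash
python3 - <<'E'
from h import *
plan([.4492,-.2638,.095],-114.4)
c=eyes.get_image("side"); im=c["img"][100:230,180:330]
print([px(c,[.495+.09*.413,-.1627+.09*.911,.1]),px(c,[.495,-.1627,.05])])
cv2.imwrite("pics/i_side.png",cv2.resize(im,None,fx=4.5,fy=4.5,interpolation=cv2.INTER_CUBIC))
c=eyes.get_image("top"); im=c["img"][180:300,330:480]
cv2.imwrite("pics/i_top.png",cv2.resize(im,None,fx=5,fy=5,interpolation=cv2.INTER_CUBIC))
c=eyes.get_image("wrist"); cv2.imwrite("pics/i_w.png",c["img"])
E
```

```text
t 9.65 pos [ 0.4448 -0.2681  0.1065] opening 0.0273 F [-1.4  0.7 -1.5] d [  4.4   4.3 -11.5] rv [ 0.04 -0.09 -1.53] n 1
[-5.8, -2.1, 11.5] [0.04, -0.09, -1.53]
[array([234.48905738, 174.61181459]), array([235.34829956, 172.4910271 ])]
```

View pics/i_side.png

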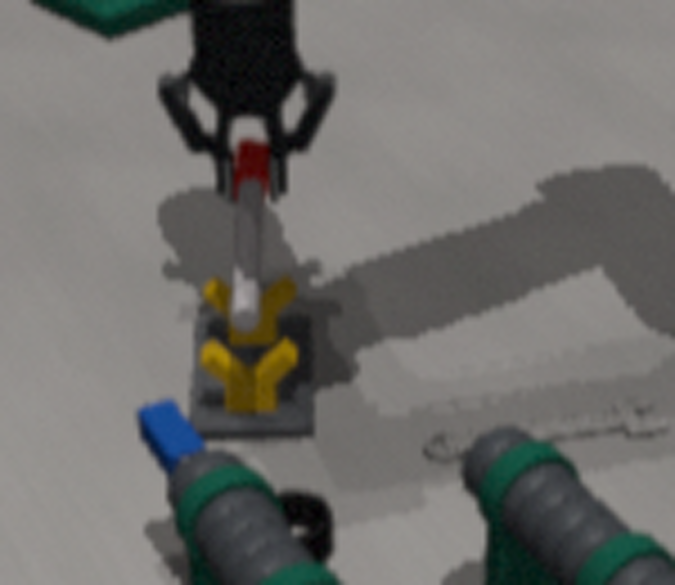

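View pics/i_top.png

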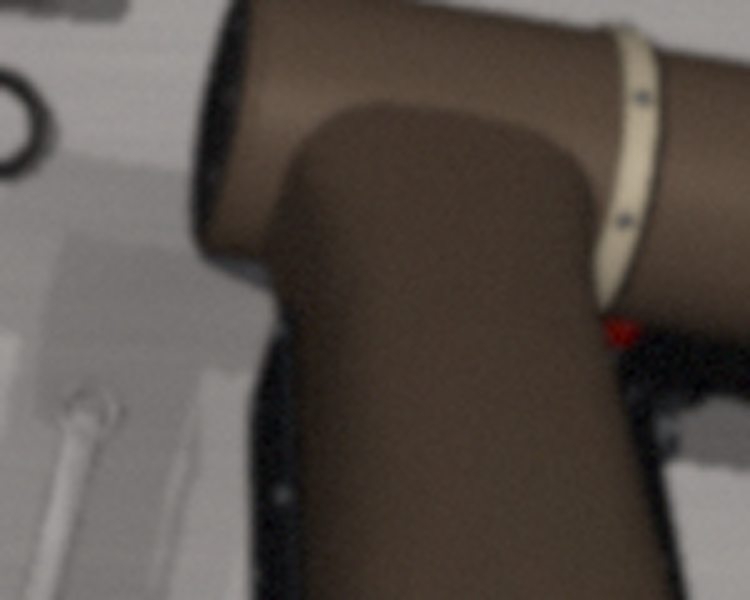

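Emit:
arm_command --xyz '[[-2.9,-1,8],[-2.9,-1,10],[0,0,8],[0,0,0],[0,0,0]]' --rot '[[0,0,-0.8],[0,0,-0.7],[0,0,0],[0,0,0],[0,0,0]]'

```text
time_s: 10.3
tool_pos: [0.4503, -0.2602, 0.0776]
tool_rot: [1.714, -2.631, -0.001]
force: [0.7, -0.9, -1.0]
opening: 0.0273
```

```bash
python3 - <<'E'
from h import *
plan([.4492,-.2638,.06],-114.4)
c=eyes.get_image("side"); im=c["img"][100:230,180:330]
z=ctrl.state()["tool_pos"][2]+.0068
print(z,[px(c,[.495+k*.413,-.1627+k*.911,z]) for k in (.09,.055,.035,-.09)])
cv2.imwrite("pics/j_side.png",cv2.resize(im,None,fx=4.5,fy=4.5,interpolation=cv2.INTER_CUBIC))
E
```

```text
t 10.3 pos [ 0.4503 -0.2602  0.0776] opening 0.0273 F [ 0.7 -0.9 -1. ] d [ -1.1  -3.6 -17.6] rv [ 0.08 -0.09  0.57] n 1
[3.7, -0.5, 17.6] [0.08, -0.09, 0.57]
0.08440028716205274 [array([234.74828707, 178.84173946]), array([234.77686649, 172.72597665]), array([234.79267469, 169.34315218]), array([234.88370152, 149.86415896])]
```

View pics/j_side.png

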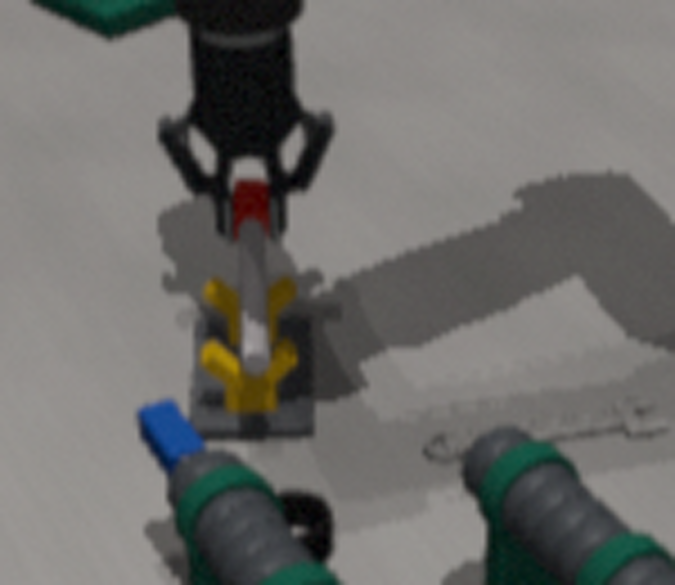

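Emit:
arm_command --xyz '[[1.8,-0.3,9],[1.8,0,9],[0,0,6],[0,0,4],[0,0,0]]' --rot '[[0,0,0.6],[0,0,0],[0,0,0],[0,0,0],[0,0,0]]'

```text
time_s: 10.85
tool_pos: [0.4489, -0.2641, 0.0473]
tool_rot: [1.698, -2.641, -0.0]
force: [-0.2, 0.8, -1.0]
opening: 0.0275
```

```bash
python3 - <<'E'
from h import *
plan([.4492,-.2638,.0432],-114.4)
c=eyes.get_image("side"); im=c["img"][100:230,180:330]
cv2.imwrite("pics/k_side.png",cv2.resize(im,None,fx=4.5,fy=4.5,interpolation=cv2.INTER_CUBIC))
E
```

```text
t 10.85 pos [ 0.4489 -0.2641  0.0473] opening 0.0275 F [-0.2  0.8 -1. ] d [ 0.3  0.3 -4.1] rv [ 0.06 -0.07 -0.13] n 1
[-0.5, -0.2, 4.1] [0.06, -0.07, -0.13]
```

View pics/k_side.png

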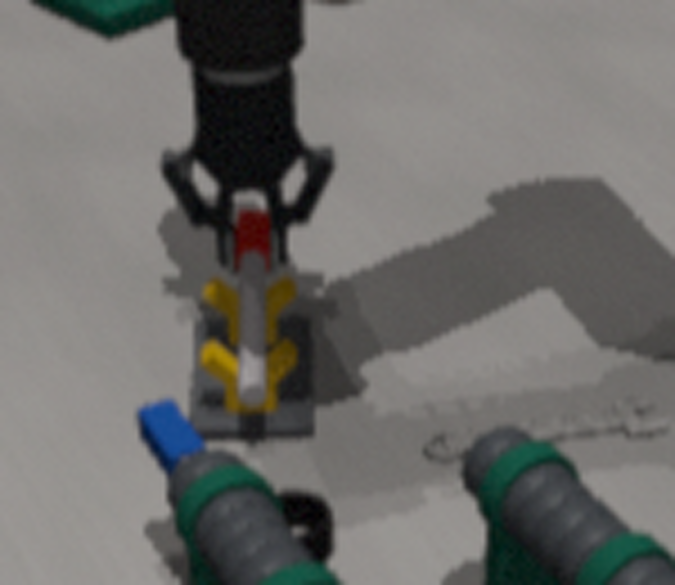

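Emit:
arm_command --xyz '[[0,0,1],[0,0,1],[0,0,1],[0,0,0.5],[0,0,0]]' --rot '[[0,0,0],[0,0,0],[0,0,0],[0,0,0],[0,0,0]]'

```text
time_s: 11.4
tool_pos: [0.4501, -0.2644, 0.0449]
tool_rot: [-1.699, 2.642, -0.003]
force: [0.2, 0.8, -1.0]
opening: 0.0272
```

Emit:
arm_command --xyz '[[0,0,1],[0,0,1],[0,0,0.5],[0,0,0],[0,0,0]]' --rot '[[0,0,0],[0,0,0],[0,0,0],[0,0,0],[0,0,0]]'

```text
time_s: 11.9
tool_pos: [0.4503, -0.2644, 0.0429]
tool_rot: [-1.7, 2.641, -0.004]
force: [-1.6, -0.6, 2.8]
opening: 0.027
```

```bash
python3 - <<'E'
from h import *
plan([.4492,-.2638,.0432],-114.4)
s=ctrl.state();print(s["force"],s["moment"])
E
```

```text
t 11.9 pos [ 0.4503 -0.2644  0.0429] opening 0.027 F [-1.6 -0.6  2.8] d [-1.1  0.6  0.3] rv [-0.14 -0.04 -0.08] n 1
[-0.1, 1.3, -0.3] [-0.14, -0.04, -0.08]
[-1.63324152 -0.59600311  2.79603461] [0.17325573 0.1981083  0.08574089]
```

Contact force rises at tool z 0.043, which is the expected seated height. I'll release slowly.

Emit:
arm_command --xyz '[[0,0,0],[0,0,0],[0,0,0],[0,0,0],[0,0,0]]' --rot '[[0,0,0],[0,0,0],[0,0,0],[0,0,0],[0,0,0]]' --jaw 0.55

```text
time_s: 12.4
tool_pos: [0.4506, -0.2645, 0.0428]
tool_rot: [-1.699, 2.641, -0.004]
force: [-0.4, 0.5, -0.3]
opening: 0.0383
```

Emit:
arm_command --xyz '[[0,0,0],[0,0,0],[0,0,0],[0,0,0],[0,0,0]]' --rot '[[0,0,0],[0,0,0],[0,0,0],[0,0,0],[0,0,0]]' --jaw 0.2

```text
time_s: 12.9
tool_pos: [0.4506, -0.2645, 0.0428]
tool_rot: [-1.699, 2.641, -0.004]
force: [-0.3, -0.4, -1.4]
opening: 0.0682
```

```bash
python3 - <<'E'
from h import *
plan([.4492,-.2638,.0432],-114.4)
c=eyes.get_image("side"); im=c["img"][100:230,180:330]
cv2.imwrite("pics/l_side.png",cv2.resize(im,None,fx=4.5,fy=4.5,interpolation=cv2.INTER_CUBIC))
c=eyes.get_image("wrist"); cv2.imwrite("pics/l_w.png",c["img"])
E
```

```text
t 12.9 pos [ 0.4506 -0.2645  0.0428] opening 0.0682 F [-0.3 -0.4 -1.4] d [-1.4  0.7  0.4] rv [-0.17 -0.04 -0.08] n 1
[-0.1, 1.6, -0.4] [-0.17, -0.04, -0.08]
```

View pics/l_side.png

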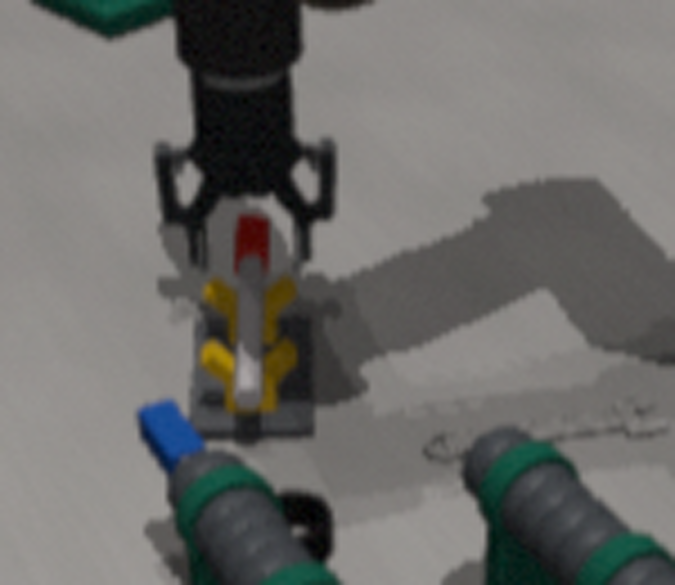

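View pics/l_w.png

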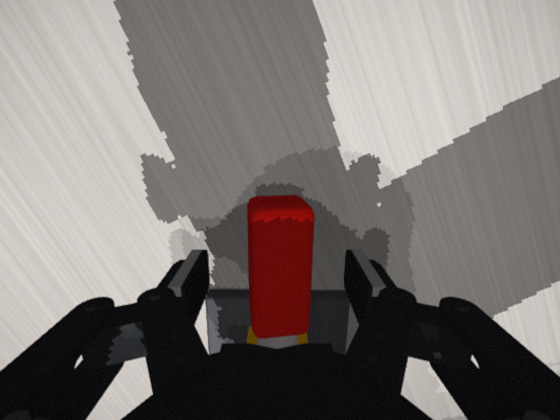

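The fingers are clear on both sides and the rod lies in both Vs. I'll go straight up, then move sideways so the top camera can see the rest.

Emit:
arm_command --xyz '[[0,1.5,-15],[0,0,-30],[0,0,-40],[0,0,-40],[0,0,0]]' --rot '[[0,0,0],[0,0,0],[0,0,0],[0,0,0],[0,0,0]]'

```text
time_s: 13.5
tool_pos: [0.4478, -0.2637, 0.1709]
tool_rot: [1.698, -2.64, -0.0]
force: [0.4, -0.9, 0.0]
opening: 0.0684
```

Emit:
arm_command --xyz '[[40,0,-10],[40,0,-10],[40,0,-10],[40,0,0],[0,0,0]]' --rot '[[0,0,0],[0,0,0],[0,0,0],[0,0,0],[0,0,0]]'

```text
time_s: 14.0
tool_pos: [0.3811, -0.4132, 0.2037]
tool_rot: [-1.707, 2.637, -0.006]
force: [0.4, 1.0, -0.5]
opening: 0.0687
```

```bash
python3 - <<'E'
from h import *
print(ctrl.state()["tool_pos"])
c=eyes.get_image("top"); im=c["img"]; cv2.imwrite("pics/m_top.png",cv2.resize(im[140:300,300:500],None,fx=4,fy=4,interpolation=cv2.INTER_CUBIC))
c=eyes.get_image("side"); im=c["img"][100:230,180:330]
cv2.imwrite("pics/m_side.png",cv2.resize(im,None,fx=4.5,fy=4.5,interpolation=cv2.INTER_CUBIC))
E
```

```text
[ 0.3810824  -0.41322563  0.20371053]
```

View pics/m_top.png

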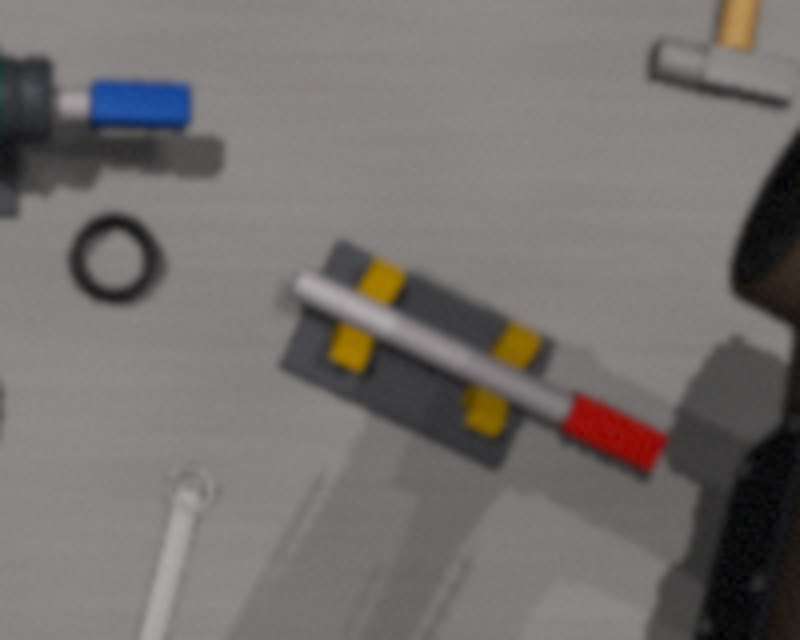

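View pics/m_side.png

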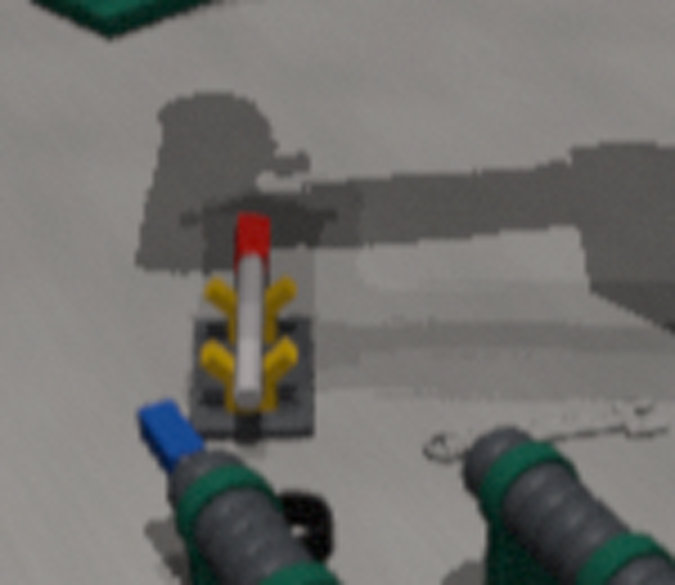

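```bash
python3 - <<'E'
from h import *
c=eyes.get_image("top")
a=onz(c,300+297/4,140+285/4,.055);b=onz(c,300+570/4,140+410/4,.055)
u=np.array([-.413,-.911]); m=((a+b)/2)[:2]-np.array([.495,-.1627])
print("len",np.linalg.norm(a-b),"along",m@u,"across",m@[-u[1],u[0]],"head",np.degrees(np.arctan2(*(b-a)[1::-1])))
hs=cv2.cvtColor(c["img"],cv2.COLOR_BGR2HSV); k=(hs[...,0]>105)&(hs[...,0]<125)&(hs[...,1]>170)&(hs[...,2]>90)
k[:, :300]=0;k[:,360:]=0; ys,xs=np.where(k); print("blue px",xs.mean(),ys.mean())
print(ctrl.state()["time_s"]); print(ctrl.hand_in())
E
```

```text
len 0.17960487493516486 along -0.000150699961270487 across -0.0011132285605053294 head -114.17479158511294
blue px 334.53917050691246 165.76036866359448
14.15
the job is handed in; nothing more can be done
None
```

I drew the red rod fully out of its tube, turned it about 27°, lowered it onto the rod rest and released it. I then moved the arm clear and handed in at 14.15 s of the 43 s allowed.

**Last checks (top and side cameras):**
- **Position:** the middle of the shaft is about 0 mm off centre along the Vs and about 1 mm across them. Its heading is within about 0.5° of the rest's.
- **Seating:** it lies in both V-blocks with the handle outside them. The axis height wasn't measured directly. The tool met contact at z 0.043, where a seated rod at 50 mm should put it.
- **Drawn clear:** by my measurements the rod's origin was about 0.26 m outside the stand's centre and 0.11 m above the table, past both limits.
- **Blue rod:** its handle is within 0.1 pixel of where it started (about 2 mm per pixel).

**What went wrong:** the first grip closed about 9 mm too high because the arm had drifted. I opened the gripper, corrected the pose and gripped again before pulling. No check failed at the end, and `hand_in` reports no verdict.

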